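# Open the tablet jar in the bracing block

## Task

Lift the square white jar of cleaning tablets by its tight screw cap, carry it to the wooden bracing block and lower it all the way into the square well with the cap still in your grip (do not drop it in), so that the jar cannot turn. Then unscrew the cap anticlockwise until its threads let go, raise it and finish while still holding the cap level and still, centred a couple of centimetres above the open mouth, with the jar left standing in the well. Do not tip the jar over or take the cap away from it, and leave everything else on the counter where it is.

Things in the scene. Friction and masses are not known exactly. Their poses are not given: they have to be found in the camera images.
- jar_mid (a point): centre of the loose square white jar, 55 mm above its underside, z up; body 70 x 70 x 76 mm (sides along x and y), then a round neck, rim 112 mm above the underside. 0.3 to 0.65 kg. Screwed on, the cap's top is 120 mm above the underside and its lower edge 7 mm above the jar's shoulder; it carries the jar. On a bare counter the jar turns with the cap.
- cap_mid (a point): centre of the round grey ribbed screw cap: 64 mm wide, 32 mm tall, 60 g; on, it is 49 mm above jar_mid. Turns with up to 0.6 N m, does not rise as it turns. Anticlockwise from above it is free 0.7 to 0.9 rad from the start (until then it lifts the jar too), hard stop at 1.5 to 1.7, relative to the jar; turn the gripper 1.4 rad (jar play and slip included). The edge clears the rim 24 mm up.
- brace_floor (a point): floor centre of the fixed bracing block's well, 8 mm above the counter, z up; well 78 x 78 mm, sides along x and y (the jar fits in any quarter turn, 4 mm play per side, turning up to 0.24 rad in it), wooden walls up to 45 mm above the counter, flared outward over the top 12 mm, about 115 mm square outside, on a steel plate 170 (x) x 112 (y) mm.
- scrub_brush: wooden scrubbing brush, 150 x 46 mm, 38 mm tall, lying between jar and brace; origin under its centre; leave alone
- round_tub: closed round white tub with a cap, 74 mm across, 105 mm tall (not the square jar); origin under its centre; leave alone
- bleach: green bottle, 72 mm across, 235 mm tall; origin under its centre; leave alone
- measuring_cup: clear cup with a handle, 84 mm across, 85 mm tall; origin under its centre; leave alone
- tape_roll: cardboard ring lying flat, 104 mm across, 48 mm tall; origin under its centre; leave alone
- screwdriver: screwdriver lying on the counter; leave alone
Mind the look-alikes: they are no part of the job. What is shaped like the part that bears cap_mid but red or yellow is not meant. Leave any red look-alike of the part that bears jar_mid alone.

How it is judged:
By the outcome, as a careful person would: the job done as asked, in the order asked, and still so for the second after the job is handed in, while the arm keeps its last pose, push and grip.
It also fails if it takes over 51 s, if anything falls off the work surface, if the arm or the gripper's body presses on something with over 40 N, if the wrist force passes 120 N, or if a joint passes its speed limit or range.

## Robot

A 6-joint arm with a two-finger parallel gripper is mounted at the origin on the work surface. World frame = base frame: x ahead of the robot, y to its left, z up, the work surface at z = 0. Lengths are in m, angles in rad, forces in N, time in s.
With the tool pointing down it reaches from about 0.375 to 0.975 m from the base axis. Payload 3.8 kg.
Tool frame: the origin (TCP) lies on the centre line of the jaws, within the pads' length; the fingertips stand 8 mm ahead of it and the grasp point (between the pads) lies 11 mm behind it; z points along the fingers, y is the direction in which the jaws open and shut (so a half turn about z gives the same grasp; the last joint's range is limited). The gripper opens to 85 mm and grips with 20 to 120 N. Pads are 22 mm wide; open, the fingers measure 114 mm over their backs; the gripper's body (76 mm by 85 mm) begins 54 mm behind the grasp point. The pads swing forward as they close: fully open they stand 13 mm farther back than shut.
Start: joints at [1.091, 0.264, 1.604, -0, 1.274, -0.037], TCP at [0.289, 0.61, 0.239] pointing down, gripper open.
Joint ranges: [-2.63, 2.63], [-0.94, 2.18], [0.31, 2.57], [-1.31, 4.45], [0, 2.66], [-2.55, 2.55]. Speed limits (rad/s): [2.57, 2.57, 3.14, 3.14, 3.14, 3.14].

## Interface

Orientations are given as a rotation vector (axis times angle).
In Python, from workcell import * gives the robot as it stands.
- The arm moves only by the tool play_rows, never from a script. Its arguments are lists of equal length, an entry for each row: "slide": the shift along the tool's x, y, z in cm, a list of three; "delta_rot": the turn, a rotation vector about the tool's x, y, z in rad, a list of three. In form: {"slide": [[x, y, z], ...], "delta_rot": [[wx, wy, wz], ...]}. A call has 1 to 12 rows; each row is the pose to reach, as a shift and turn from the pose measured when the call began, along the tool's axes at that moment; what a row does not reach only later rows make up. A row lasts 1/12 s, in which the tool goes at most 41.7 mm and 7.16 degrees, less where a joint would pass 70% of its speed; a pose out of reach is approached as far as the arm can. A call with a gripper value outside its range is refused whole. "hand" is the opening, from 0 (shut) to 1 (fully open), set as the call begins (left out, the last holds). The fingers move at their own pace and stop on an object; "force" is the grip in N (left out, the last holds). Time passes only in rows, so rows that repeat a pose let the fingers close. It gives the time, the measured TCP pose, the force and the opening at its end, in the units of the state.
- read_state(): the state, without advancing time (a new reading comes with each control period).
- read_camera(name): name is "side" or "top"; returns a dict with "image" (420x560x3 uint8, red, green, blue), "depth" (420x560 float32, m along the optical axis (not along the pixel's ray), 0 where there is no reading), "fovy" (degrees; the focal length in pixels is half the picture's height over the tangent of half this angle, whatever the lens; pixels are square), "cx", "cy" (the principal point, pixels), "world_from_camera" (4x4, takes a point from camera to world coordinates). Camera axes: x right, y up, looking along -z (the intrinsics and any distortion apply to the point x, -y, -z); pixel columns grow to the right and rows downward; lengths in m; the calibration is good to about 2 mm. A picture is of the moment at which its call begins.
- finish_job(): hands the job in, once; it reports no verdict.
Trained networks look in a picture, given as the dict that the camera call returned (one of the last four; its "shot" number tells which), for a name from the list of things; names that differ only in an ending like _2 or _b are one class to them, and where a whole thing is asked for, a point or a joint stands for the part that bears it (a point fixed in the world has none). Each returns a list of dicts, best first, with "conf" (0 to 1); they miss things now and then, are a little off and sometimes report something else, mostly with a low value. They report only what shows in the picture. A call takes as long as a camera call. They do not tell look-alikes from the thing itself.
- spot_in(target, picture): "bbox" ([centre column, centre row, width, height] in pixels, round what is visible of it).
- landmark_of(target, picture): "at" ([column, row] in pixels: a listed point, or the origin of a listed thing).
The state is a dict: "time": time; "q": joint angles; "joint_vel": joint speeds; "joint_torque": joint torques, N m; "tool_pos": TCP position; "tcp_rot": TCP orientation; "wrist_force": force on the tool from outside, world axes, zero at the start; "torque": the same for the moment, N m; "width": opening from 0.0 (shut) to 1.0 (fully open).
Only numpy, scipy, OpenCV 4.12 (cv2) and the standard library are available. Lean on these libraries where they do the work, as an engineer would, in place of code of your own. Each camera call takes 0.05 s, during which the arm holds its last target.

## Working session

There is one attempt and no reset: what is moved stays moved. The work goes in short steps, Python scripts to look and compute and a tool call to move; the robot and the scene stay as the last step left them, time stands still between calls to the robot, and variables do not carry over. Pictures are saved under pics/ and viewed, and the job is handed in when it is done.

Besides the shell and the picture viewer there is one more tool, called after "Request:" as name(argument=value, ...) on one line, values as JSON. play_rows: Moves the arm, as the interface text tells. Its arguments: {"type":"object","properties":{"slide":{"type":"array"},"delta_rot":{"type":"array"},"hand":{"type":"number"},"force":{"type":"number"}},"required":["slide","delta_rot"]}

```bash
mkdir -p pics; ls; cat > h.py <<'E'
from workcell import *
import numpy as np, cv2
def shot(n,fn):
    p=read_camera(n); cv2.imwrite('pics/'+fn,p['image'][:,:,::-1]); return p
def ray(p,u,v):
    f=p['image'].shape[0]/2/np.tan(np.radians(p['fovy'])/2)
    T=np.array(p['world_from_camera']); d=np.array([(u-p['cx'])/f,-(v-p['cy'])/f,-1.])
    return T[:3,3],T[:3,:3]@d
def at_z(p,u,v,z):
    o,d=ray(p,u,v); return o+d*(z-o[2])/d[2]
def at_depth(p,u,v):
    o,d=ray(p,u,v); return o+d*p['depth'][int(round(v)),int(round(u))]
E
python3 - <<'E'
from h import *
np.set_printoptions(precision=4,suppress=True)
s=read_state();print(s)
for n in('top','side'):
    p=shot(n,n+'0.png');print(n,{k:v for k,v in p.items() if k not in('image','depth')})
    for t in['jar_mid','cap_mid','brace_floor']:
        print(t,[(x['conf'],x['at']) for x in landmark_of(t,p)][:4],[(x['conf'],x['bbox']) for x in spot_in(t,p)][:4] if t!='brace_floor' else '')
E
```

```text
pics
{'time': 0.0, 'q': array([ 1.0911,  0.2648,  1.6054, -0.    ,  1.2737, -0.0369]), 'joint_vel': array([-0.0007,  0.0005,  0.0019, -0.0015,  0.0009, -0.0013]), 'joint_torque': array([ -0.0025, -51.5124, -36.7309,  -0.0005,   0.0133,   0.    ]), 'tool_pos': array([0.2889, 0.6093, 0.238 ]), 'tcp_rot': array([-0.6898, -3.0643,  0.0034]), 'wrist_force': array([ 0.0782,  0.7635, -0.4601]), 'torque': array([ 0.0024, -0.0041,  0.0079]), 'width': 0.9994772160191308}
top {'fovy': 57.64988550186876, 'cx': 279.84047739685496, 'cy': 211.1214256387601, 'world_from_camera': array([[ 0.0049,  0.9979, -0.0653,  0.5244],
       [-1.    ,  0.0047, -0.003 ,  0.0464],
       [-0.0027,  0.0653,  0.9979,  1.0061],
       [ 0.    ,  0.    ,  0.    ,  1.    ]]), 'shot': 1}
jar_mid [(0.81, [380.1, 234.2]), (0.65, [434.3, 259.1])] [(0.82, [434.5, 260.1, 43.3, 35.9]), (0.8, [375.2, 234.8, 36.6, 32.5])]
cap_mid [(0.91, [384.5, 230.4]), (0.77, [417.5, 214.0]), (0.61, [372.2, 276.3])] [(0.86, [417.7, 213.6, 27.8, 24.1]), (0.85, [383.4, 233.1, 33.2, 28.2]), (0.77, [367.8, 273.6, 26.2, 25.1]), (0.22, [217.4, 225.6, 49.1, 67.8])]
brace_floor [(0.59, [219.9, 225.9])] 
side {'fovy': 49.326753112558976, 'cx': 280.0263612065203, 'cy': 213.26067501816806, 'world_from_camera': array([[ 0.8283,  0.2882, -0.4804, -0.0579],
       [-0.5602,  0.4368, -0.7038, -0.9024],
       [ 0.007 ,  0.8521,  0.5233,  0.7985],
       [ 0.    ,  0.    ,  0.    ,  1.    ]]), 'shot': 2}
jar_mid [(0.62, [314.7, 271.3]), (0.55, [360.5, 249.0])] [(0.78, [330.6, 319.5, 44.1, 57.6]), (0.76, [316.6, 281.5, 40.0, 42.0])]
cap_mid [(0.97, [316.2, 253.0]), (0.89, [358.1, 303.1]), (0.75, [275.6, 295.8])] [(0.94, [358.5, 300.3, 27.6, 23.4]), (0.81, [278.6, 297.9, 26.2, 30.7]), (0.64, [317.1, 259.5, 24.5, 23.2])]
brace_floor [(0.78, [242.4, 214.7])]
```

View pics/top0.png

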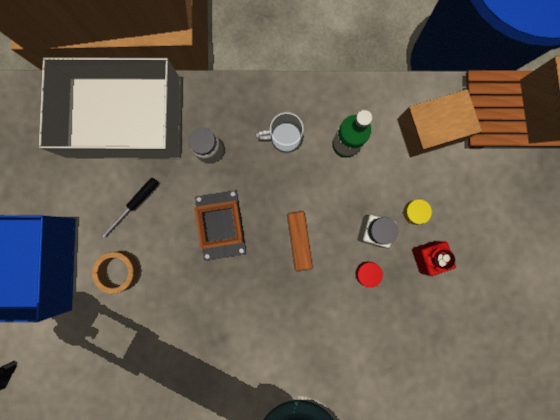

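View pics/side0.png

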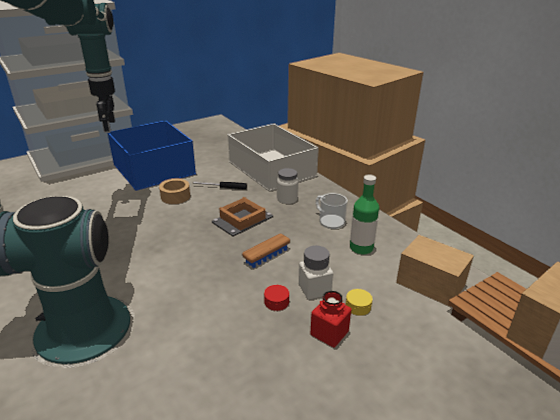

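Top view: white square jar with grey cap at about (380,232). The look-alikes are the open red jar (436,259), the loose red cap (370,274), the loose yellow cap (418,212) and the round tub (205,142). Only (380,232) is square, white and grey-capped. The brace is at (220,225). Next I'll confirm this in a crop and measure.

```bash
python3 - <<'E'
from h import *
np.set_printoptions(precision=4,suppress=True)
p=read_camera('top');q=read_camera('side')
for P,n in((p,'t'),(q,'s')): np.savez(n+'.npz',**P)
def crop(P,x0,x1,y0,y1,k=6): return cv2.resize(np.ascontiguousarray(P['image'][y0:y1,x0:x1,::-1]),None,fx=k,fy=k,interpolation=cv2.INTER_CUBIC)
a=crop(p,345,410,200,265);b=crop(p,185,250,185,265);b=cv2.resize(b,(int(b.shape[1]*390/b.shape[0]),390))
cv2.imwrite('pics/crop1.png',np.hstack([a,b]))
def cloud(P):
    f=210/np.tan(np.radians(P['fovy'])/2);T=np.array(P['world_from_camera'])
    v,u=np.mgrid[:420,:560];d=P['depth']
    c=np.stack([(u-P['cx'])/f*d,-(v-P['cy'])/f*d,-d],-1)
    return c@T[:3,:3].T+T[:3,3]
for P,n,roi in((p,'top',(340,415,195,265)),(q,'side',(290,345,235,305))):
    W=cloud(P);x0,x1,y0,y1=roi;w=W[y0:y1,x0:x1].reshape(-1,3)
    print(n,'counter z med',np.median(W[P['depth']>0][:,2]))
    m=w[(w[:,2]>.108)&(w[:,2]<.13)];print('captop',len(m),np.median(m,0),m[:,:2].min(0),m[:,:2].max(0),(m.min(0)+m.max(0))/2)
    m=w[(w[:,2]>.066)&(w[:,2]<.084)];
    if len(m)>5: print('shoulder',len(m),m.mean(0),m.min(0),m.max(0))
    c,r=cv2.minEnclosingCircle(w[(w[:,2]>.108)&(w[:,2]<.13)][:,:2].astype(np.float32));print(c,r)
W=cloud(p);w=W[180:270,180:260].reshape(-1,3)
m=w[(w[:,2]>.038)&(w[:,2]<.052)];print('brace top',len(m),cv2.minAreaRect(m[:,:2].astype(np.float32)*1000),np.median(m[:,2]))
m=w[(w[:,2]>.003)&(w[:,2]<.052)];print('brace all',len(m),cv2.minAreaRect(m[:,:2].astype(np.float32)*1000))
print('floor',at_z(p,219.9,225.9,.008),at_z(q,242.4,214.7,.008))
print('cap',at_z(p,384.5,230.4,.104),at_z(q,316.2,253,.104),'jar',at_z(p,380.1,234.2,.055),at_z(q,314.7,271.3,.055))
w=W[195:265,340:415].reshape(-1,3); m=w[w[:,2]>.012];print('jar low',cv2.minAreaRect(m[:,:2].astype(np.float32)*1000))
E
```

```text
top counter z med -0.0005801784797647702
captop 615 [ 0.5374 -0.1918  0.1193] [ 0.5071 -0.2233] [ 0.5701 -0.1604] [ 0.5386 -0.1918  0.1158]
shoulder 224 [ 0.5353 -0.1741  0.0738] [ 0.499  -0.2328  0.0667] [ 0.5773 -0.1518  0.0793]
(0.5380209684371948, -0.19246254861354828) 0.032202694565057755
side counter z med 0.0018622588961326736
captop 492 [ 0.5267 -0.2075  0.1186] [ 0.4498 -0.3589] [ 0.5687 -0.1627] [ 0.5092 -0.2608  0.1159]
shoulder 302 [ 0.523  -0.2116  0.0741] [ 0.458  -0.3076  0.066 ] [ 0.5689 -0.1553  0.0833]
(0.503944456577301, -0.2610984444618225) 0.10514294356107712
brace top 755 ((552.586181640625, 206.91598510742188), (108.11494445800781, 108.29364013671875), 9.100472450256348) 0.04305843234345552
brace all 2908 ((553.642333984375, 206.5755615234375), (233.6001434326172, 205.0771026611328), 1.246607780456543)
floor [0.5503 0.206  0.008 ] [0.5597 0.2214 0.008 ]
cap [ 0.539  -0.1981  0.104 ] [ 0.5483 -0.1791  0.104 ] jar [ 0.5303 -0.2003  0.055 ] [ 0.5392 -0.1884  0.055 ]
jar low ((504.3919372558594, -142.84104919433594), (139.22744750976562, 354.1768798828125), 15.423924446105957)
```

View pics/crop1.png

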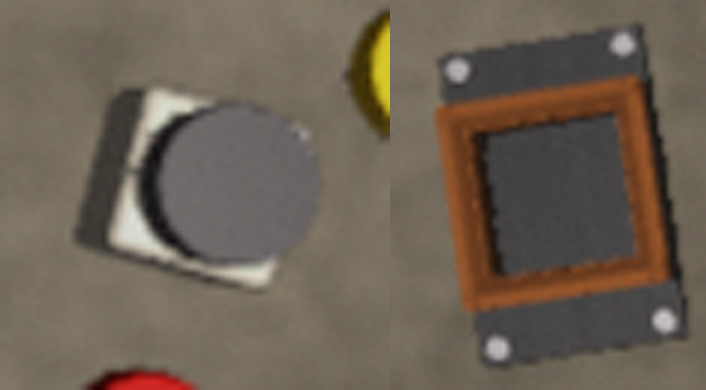

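The crop confirms it: a square white jar with a grey cap. Next come the precise yaw angles and centres, using colour segmentation on known planes.

```bash
cat > m.py <<'E'
from h import *
np.set_printoptions(precision=4,suppress=True)
def cloud(P):
    f=210/np.tan(np.radians(P['fovy'])/2);T=np.array(P['world_from_camera'])
    v,u=np.mgrid[:420,:560];d=P['depth']
    c=np.stack([(u-P['cx'])/f*d,-(v-P['cy'])/f*d,-d],-1)
    return c@T[:3,:3].T+T[:3,3]
def rect(pts):
    return cv2.minAreaRect((np.array(pts)[:,:2]*1000).astype(np.float32))
def biggest(m):
    cs,_=cv2.findContours(m.astype(np.uint8),cv2.RETR_EXTERNAL,cv2.CHAIN_APPROX_NONE)
    return max(cs,key=cv2.contourArea)[:,0]
def roi(m,x0,x1,y0,y1):
    o=np.zeros_like(m);o[y0:y1,x0:x1]=m[y0:y1,x0:x1];return o
E
python3 - <<'E'
from m import *
for n,jr,br in(('t',(340,410,200,262),(185,250,185,265)),('s',(294,340,240,302),(205,280,190,235))):
    P=dict(np.load(n+'.npz'));I=P['image'].astype(int);hsv=cv2.cvtColor(P['image'],cv2.COLOR_RGB2HSV)
    W=cloud(P);z=W[...,2]
    m=roi((z>.112)&(z<.13)&(W[...,1]>-.26)&(W[...,1]<-.13),*jr)
    c=biggest(m);pts=np.array([at_z(P,u,v,.12) for u,v in c])[:,:2]
    A=np.c_[2*pts,np.ones(len(pts))];s=np.linalg.lstsq(A,(pts**2).sum(1),rcond=None)[0];print(n,'cap circle',s[:2],np.sqrt(s[2]+s[0]**2+s[1]**2), 'depth z',np.median(z[m]))
    print('  depth centroid',W[m].mean(0))
    m=roi((hsv[...,1]>110)&(hsv[...,2]>40)&(hsv[...,0]<20),*br)
    m=roi((z>.036)&(z<.05),*br)
    c=biggest(m);print(' brace depth-rect',rect([at_z(P,u,v,.045) for u,v in c]), rect(W[m]),W[m].mean(0))
    # jar white region
    m=roi((hsv[...,1]<60)&(hsv[...,2]>130),*jr);print(' white',m.sum(),rect([at_z(P,u,v,.076) for u,v in biggest(m)]))
    print([tuple(x) for x in cv2.boxPoints(cv2.minAreaRect(biggest(m).astype(np.float32))).round(1)])
    m=roi((z>.003)&(z<.02),*br) 
    print(' floor/plate z', [np.median(z[roi(np.ones_like(z,bool),215,225,220,230)]) if n=='t' else 0])
E
```

```text
t cap circle [ 0.5379 -0.1919] 0.03115310944542006 depth z 0.11932446522591178
  depth centroid [ 0.5378 -0.1921  0.1194]
 brace depth-rect ((552.5552368164062, 206.12991333007812), (107.67071533203125, 107.55081176757812), 9.289755821228027) ((552.5639038085938, 207.12103271484375), (108.05115509033203, 108.6749038696289), 9.228425025939941) [0.5526 0.2075 0.0423]
 white 184 ((513.4727783203125, -184.52467346191406), (70.53164672851562, 26.54603385925293), 59.8137321472168)
[(np.float32(360.5), np.float32(238.4)), (np.float32(366.0), np.float32(229.0)), (np.float32(391.3), np.float32(243.8)), (np.float32(385.8), np.float32(253.2))]
 floor/plate z [np.float64(0.006924469899312169)]
s cap circle [ 0.5339 -0.1989] 0.03290719624952129 depth z 0.11944225152340632
  depth centroid [ 0.5344 -0.1984  0.1191]
 brace depth-rect ((546.866455078125, 197.63766479492188), (114.78739929199219, 119.16404724121094), 9.469898223876953) ((609.62353515625, 214.3572998046875), (232.20159912109375, 109.50700378417969), 10.341595649719238) [0.5518 0.2027 0.0418]
 white 1429 ((539.2482299804688, -202.5729522705078), (249.5486602783203, 124.2139663696289), 54.43833923339844)
[(np.float32(294.0), np.float32(301.0)), (np.float32(294.0), np.float32(240.0)), (np.float32(339.0), np.float32(240.0)), (np.float32(339.0), np.float32(301.0))]
 floor/plate z [0]
```

```bash
cat > go.py <<'E'
from m import *
from scipy.spatial.transform import Rotation as R
def rel(x,y,z,a):
    s=read_state();r=R.from_rotvec(s['tcp_rot']);M=r.as_matrix()
    al=np.arctan2(M[1,1],M[0,1])
    yv=np.array([np.cos(a),np.sin(a),0]);zv=np.array([0,0,-1.]);xv=np.cross(yv,zv)
    D=R.from_matrix(M.T@np.c_[xv,yv,zv]).as_rotvec()
    print('t %.2f pos %s alpha %.3f tilt %.4f w %.3f F %s q6 %.3f'%(s['time'],s['tool_pos'],al,np.arccos(-M[2,2]),s['width'],s['wrist_force'],s['q'][5]),'| slide cm',(M.T@(np.array([x,y,z])-s['tool_pos'])*100).round(2),'rot',D.round(3))
E
python3 - <<'E'
from go import *
rel(.289,.61,.33,1.13)
rel(.50,.20,.33,.4)
rel(.538,-.192,.24,-.343)
P=dict(np.load('t.npz'));I=cv2.cvtColor(P['image'],cv2.COLOR_RGB2HSV).astype(int)
W=cloud(P);print('bin max z',W[215:320,0:80,2].max())
g=cv2.resize(P['image'],None,fx=4,fy=4,interpolation=cv2.INTER_CUBIC);h=cv2.cvtColor(g,cv2.COLOR_RGB2HSV)
m=(h[...,2]>135)&(h[...,1]<90)
L=[];B=[]
for v in range(4*219,4*237,2):
    u=np.where(m[v,4*358:4*385])[0]
    if len(u):L.append(at_z(P,(u[0]+4*358)/4-.4,v/4-.4,.076)[:2])
for u in range(4*368,4*388,2):
    v=np.where(m[4*230:4*256,u])[0]
    if len(v):B.append(at_z(P,u/4-.4,(v[-1]+4*230)/4-.4,.076)[:2])
for n,Q in(('L',L),('B',B)):
    d=cv2.fitLine((np.array(Q)*1000).astype(np.float32),cv2.DIST_HUBER,0,.01,.01).ravel();print(n,d,np.degrees(np.arctan2(d[1],d[0])))
E
```

```text
t 0.70 pos [0.2892 0.6099 0.2393] alpha 1.128 tilt 0.0001 w 1.003 F [0.5337 0.2227 0.1393] q6 -0.037 | slide cm [ 0.02 -0.   -9.07] rot [ 0.     0.    -0.002]
t 0.70 pos [0.2892 0.6099 0.2393] alpha 1.128 tilt 0.0001 w 1.003 F [0.5337 0.2227 0.1393] q6 -0.037 | slide cm [-36.61 -28.01  -9.07] rot [ 0.    -0.     0.728]
t 0.70 pos [0.2892 0.6099 0.2393] alpha 1.128 tilt 0.0001 w 1.003 F [0.5337 0.2227 0.1393] q6 -0.037 | slide cm [-56.84 -61.8   -0.07] rot [ 0.    -0.     1.471]
bin max z 1.00611589873425
L [   0.9655   -0.2606  543.5381 -159.8147] -15.104363
B [   0.2842    0.9588  504.5174 -191.5004] 73.488945
```

Request:
play_rows(slide=[[0, 0, -4], [0, 0, -8], [-3, -2, -9], [-6, -5, -9], [-9, -7, -9], [-12, -9, -9], [-15, -11, -9], [-18, -14, -9], [-21, -16, -9], [-24, -18, -9], [-27, -21, -9], [-30, -23, -9]], delta_rot=[[0, 0, 0], [0, 0, 0], [0, 0, 0.06], [0, 0, 0.12], [0, 0, 0.18], [0, 0, 0.24], [0, 0, 0.3], [0, 0, 0.36], [0, 0, 0.42], [0, 0, 0.48], [0, 0, 0.54], [0, 0, 0.6]], hand=1)

```text
time: 1.7
tool_pos: [0.4617, 0.2713, 0.3297]
tcp_rot: [1.569, 2.722, 0.0]
wrist_force: [0.9, 0.2, -0.4]
width: 0.998
```

```bash
python3 -c "
from go import *
rel(.538,-.192,.22,-.343)"
```

```text
t 1.70 pos [0.4617 0.2713 0.3297] alpha 0.525 tilt 0.0004 w 0.998 F [ 0.8632  0.2153 -0.4364] q6 -0.040 | slide cm [-43.9  -16.63  10.98] rot [0.    0.    0.868]
```

Request:
play_rows(slide=[[-4, -1.5, 0], [-8, -3, 0], [-12, -4.5, 0], [-16, -6, 0], [-20, -7.5, 0], [-24, -9, 1], [-28, -10.5, 3], [-32, -12, 5], [-36, -13.6, 7], [-40, -15.1, 9], [-43.9, -16.6, 11], [-43.9, -16.6, 11]], delta_rot=[[0, 0, 0.08], [0, 0, 0.16], [0, 0, 0.24], [0, 0, 0.32], [0, 0, 0.4], [0, 0, 0.48], [0, 0, 0.56], [0, 0, 0.64], [0, 0, 0.72], [0, 0, 0.8], [0, 0, 0.868], [0, 0, 0.868]])

```text
time: 2.7
tool_pos: [0.538, -0.1942, 0.2189]
tcp_rot: [2.571, 1.805, 0.0]
wrist_force: [0.2, -0.1, -0.4]
width: 0.998
```

```bash
python3 -c "
from go import *
rel(.538,-.192,.095,-.343)
shot('side','side1.png');shot('top','top1.png')
cv2.imwrite('pics/c1.png',cv2.resize(cv2.imread('pics/side1.png')[150:360,220:440],None,fx=2.8,fy=2.8))"
```

```text
t 2.70 pos [ 0.538  -0.1942  0.2189] alpha -0.347 tilt 0.0007 w 0.998 F [ 0.1765 -0.0854 -0.379 ] q6 -0.043 | slide cm [ 0.21 -0.08 12.39] rot [ 0.001  0.    -0.004]
```

View pics/c1.png

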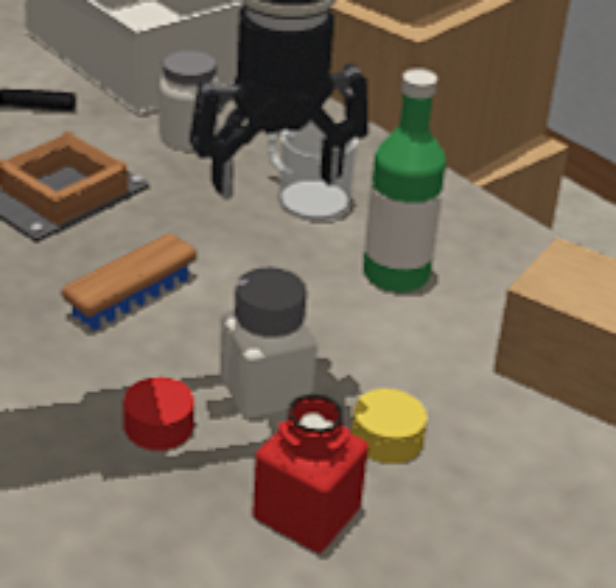

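The open gripper hangs straight above the jar (cap at about (268,300) in the crop), with the neighbours clear. Descending.

Request:
play_rows(slide=[[0.1, -0.1, 2], [0.2, -0.1, 4], [0.2, -0.1, 6], [0.2, -0.1, 7.5], [0.2, -0.1, 9], [0.2, -0.1, 10.2], [0.2, -0.1, 11.2], [0.2, -0.1, 12], [0.2, -0.1, 12.4], [0.2, -0.1, 12.4], [0.2, -0.1, 12.4]], delta_rot=[[0, 0, 0], [0, 0, 0], [0, 0, 0], [0, 0, 0], [0, 0, 0], [0, 0, 0], [0, 0, 0], [0, 0, 0], [0, 0, 0], [0, 0, 0], [0, 0, 0]])

```text
time: 3.72
tool_pos: [0.5362, -0.1934, 0.0927]
tcp_rot: [-2.57, -1.803, 0.005]
wrist_force: [0.3, 0.1, 0.5]
width: 0.999
```

```bash
python3 -c "
from go import *
rel(.538,-.192,.095,-.343)
shot('side','side2.png')
cv2.imwrite('pics/c2.png',cv2.resize(cv2.imread('pics/side2.png')[200:340,250:400],None,fx=4,fy=4,interpolation=2))"
```

```text
t 3.72 pos [ 0.5362 -0.1934  0.0927] alpha -0.347 tilt 0.0041 w 0.999 F [0.3435 0.1454 0.5457] q6 -0.041 | slide cm [ 0.19  0.12 -0.23] rot [-0.004  0.001 -0.004]
```

View pics/c2.png

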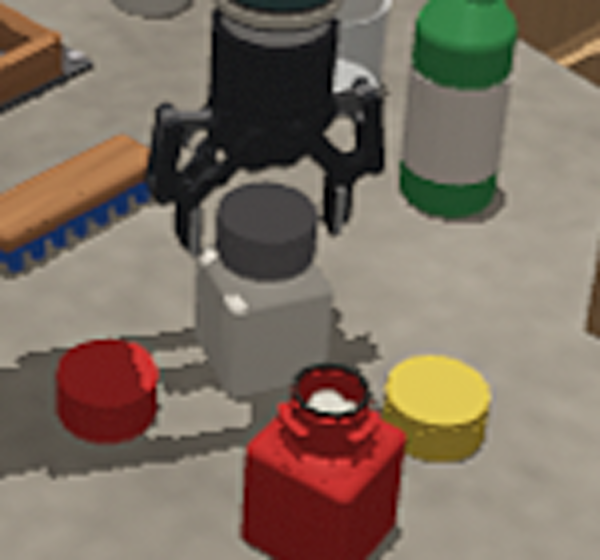

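Both fingers straddle the cap and clear the shoulder. Closing, with a 2 mm correction.

Request:
play_rows(slide=[[0.2, 0.1, -0.2], [0.2, 0.1, -0.2], [0.2, 0.1, -0.2], [0.2, 0.1, -0.2], [0.2, 0.1, -0.2], [0.2, 0.1, -0.2], [0.2, 0.1, -0.2], [0.2, 0.1, -0.2], [0.2, 0.1, -0.2], [0.2, 0.1, -0.2]], delta_rot=[[0, 0, 0], [0, 0, 0], [0, 0, 0], [0, 0, 0], [0, 0, 0], [0, 0, 0], [0, 0, 0], [0, 0, 0], [0, 0, 0], [0, 0, 0]], hand=0, force=90)

```text
time: 4.6
tool_pos: [0.5395, -0.1924, 0.0972]
tcp_rot: [2.571, 1.804, -0.001]
wrist_force: [-1.2, 1.0, 5.1]
width: 0.722
```

```bash
python3 -c "
from go import *
rel(.538,-.192,.20,-.343)"
```

```text
t 4.60 pos [ 0.5395 -0.1924  0.0972] alpha -0.347 tilt 0.0013 w 0.722 F [-1.1933  0.9956  5.1022] q6 -0.037 | slide cm [ -0.03  -0.15 -10.28] rot [ 0.     0.001 -0.004]
```

Request:
play_rows(slide=[[0, 0, -0.5], [0, 0, -1.2], [0, 0, -2], [0, 0, -3], [0, 0, -4], [0, 0, -5], [0, 0, -6.5], [0, 0, -8], [0, 0, -9.5], [0, 0, -10.3], [0, 0, -10.3]], delta_rot=[[0, 0, 0], [0, 0, 0], [0, 0, 0], [0, 0, 0], [0, 0, 0], [0, 0, 0], [0, 0, 0], [0, 0, 0], [0, 0, 0], [0, 0, 0], [0, 0, 0]])

```text
time: 5.52
tool_pos: [0.5413, -0.193, 0.2036]
tcp_rot: [2.567, 1.801, 0.003]
wrist_force: [0.8, -0.2, -5.4]
width: 0.72
```

```bash
python3 -c "
from go import *
rel(.5526,.2065,.20,.09)
p=shot('side','side3.png');t=shot('top','top3.png')
np.savez('t3.npz',**t)
a=cv2.imread('pics/side3.png')[160:340,220:400];b=cv2.imread('pics/top3.png')[180:280,340:440]
cv2.imwrite('pics/c3.png',np.hstack([cv2.resize(a,(400,400),interpolation=2),cv2.resize(b,(400,400),interpolation=2)]))"
```

```text
t 5.52 pos [ 0.5413 -0.193   0.2036] alpha -0.347 tilt 0.0061 w 0.720 F [ 0.7827 -0.2204 -5.425 ] q6 -0.037 | slide cm [ 37.94 -12.54   0.22] rot [ 0.005  0.003 -0.437]
```

View pics/c3.png

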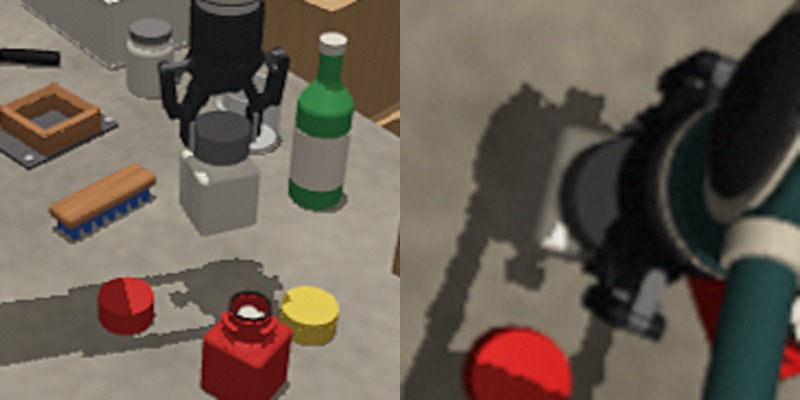

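The jar is lifted and upright, and the wrist reads about 5.4 N. Carrying it to the brace.

Request:
play_rows(slide=[[0.5, -0.2, 0], [1.5, -0.5, 0], [3, -1, 0], [4.7, -1.6, 0], [6.5, -2.2, 0], [8.5, -2.8, 0], [10.5, -3.5, 0], [12.5, -4.1, 0], [14.5, -4.8, 0], [16.5, -5.5, 0], [18.5, -6.1, 0], [20.5, -6.8, 0]], delta_rot=[[0, 0, -0.01], [0, 0, -0.02], [0, 0, -0.03], [0, 0, -0.05], [0, 0, -0.07], [0, 0, -0.09], [0, 0, -0.11], [0, 0, -0.13], [0, 0, -0.15], [0, 0, -0.17], [0, 0, -0.19], [0, 0, -0.22]])

```text
time: 6.62
tool_pos: [0.5444, 0.0256, 0.199]
tcp_rot: [-2.356, -2.078, 0.003]
wrist_force: [0.1, 0.4, -5.2]
width: 0.72
```

```bash
python3 -c "
from go import *
rel(.5526,.2065,.20,.09)"
```

```text
t 6.62 pos [0.5444 0.0256 0.199 ] alpha -0.125 tilt 0.0019 w 0.720 F [ 0.1077  0.4072 -5.1814] q6 0.128 | slide cm [18.05 -1.45 -0.12] rot [-0.002  0.001 -0.215]
```

Request:
play_rows(slide=[[2, -0.2, -0.1], [4, -0.3, -0.1], [6, -0.5, -0.1], [8, -0.7, -0.1], [10, -0.8, -0.1], [12, -1, -0.1], [13.8, -1.1, -0.1], [15.4, -1.2, -0.1], [16.7, -1.3, -0.1], [17.6, -1.4, -0.1], [18, -1.5, -0.1], [18, -1.5, -0.1]], delta_rot=[[0, 0, -0.02], [0, 0, -0.04], [0, 0, -0.06], [0, 0, -0.08], [0, 0, -0.1], [0, 0, -0.12], [0, 0, -0.14], [0, 0, -0.16], [0, 0, -0.18], [0, 0, -0.2], [0, 0, -0.215], [0, 0, -0.215]])

```text
time: 7.62
tool_pos: [0.5515, 0.2069, 0.1993]
tcp_rot: [-2.117, -2.32, 0.004]
wrist_force: [-0.2, 0.2, -5.9]
width: 0.724
```

```bash
cat > look.py <<'E'
from go import *
import sys
k=sys.argv[1]
rel(.5526,.2065,.20,.09)
p=shot('side','side%s.png'%k);t=shot('top','top%s.png'%k)
np.savez('t%s.npz'%k,**t);np.savez('s%s.npz'%k,**p)
a=cv2.imread('pics/side%s.png'%k)[130:250,180:300];b=cv2.imread('pics/top%s.png'%k)[180:280,170:270]
cv2.imwrite('pics/c%s.png'%k,np.hstack([cv2.resize(a,(400,400),interpolation=2),cv2.resize(b,(400,400),interpolation=2)]))
E
python3 look.py 4
```

```text
t 7.62 pos [0.5515 0.2069 0.1993] alpha 0.092 tilt 0.0029 w 0.724 F [-0.2474  0.2346 -5.9453] q6 0.225 | slide cm [-0.05  0.11 -0.07] rot [-0.003  0.001  0.002]
```

View pics/c4.png

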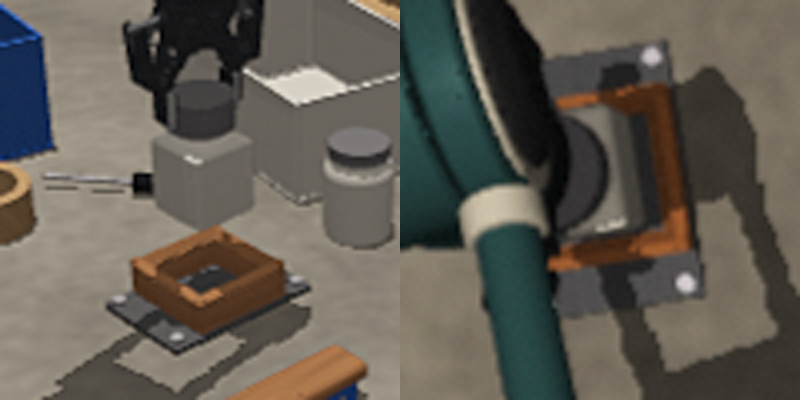

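Request:
play_rows(slide=[[0, 0.1, 0.6], [0, 0.1, 1.4], [0, 0.1, 2.3], [0, 0.1, 3.2], [0, 0.1, 4], [0, 0.1, 4.4], [0, 0.1, 4.4]], delta_rot=[[0, 0, 0], [0, 0, 0], [0, 0, 0], [0, 0, 0], [0, 0, 0], [0, 0, 0], [0, 0, 0]])

```text
time: 8.3
tool_pos: [0.5514, 0.2051, 0.1533]
tcp_rot: [-2.119, -2.317, 0.009]
wrist_force: [-0.7, -0.6, -6.0]
width: 0.721
```

```bash
python3 look.py 5; python3 - <<'E'
import cv2,numpy as np
a=cv2.imread('pics/side5.png')[165:245,195:290];b=cv2.imread('pics/top5.png')[185:265,190:270]
cv2.imwrite('pics/c5b.png',np.hstack([cv2.resize(a,(475,400),interpolation=2),cv2.resize(b,(325,325),interpolation=2)[:0] if 0 else cv2.copyMakeBorder(cv2.resize(b,(325,325),interpolation=2),0,75,0,0,0)]))
E
```

```text
t 8.30 pos [0.5514 0.2051 0.1533] alpha 0.089 tilt 0.0064 w 0.721 F [-0.7372 -0.6227 -5.9666] q6 0.226 | slide cm [ 0.12  0.11 -4.68] rot [-0.006  0.002 -0.001]
```

View pics/c5b.png

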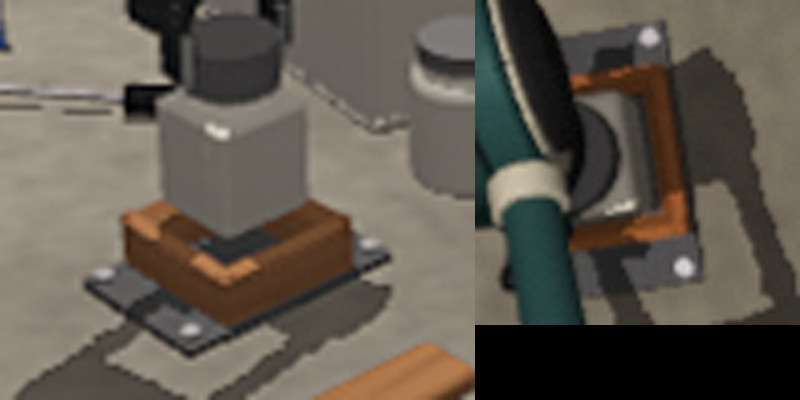

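```bash
python3 - <<'E'
from m import *
s=dict(np.load('s5.npz'));t=dict(np.load('t5.npz'))
c,sn=np.cos(.161),np.sin(.161);Rz=np.array([[c,-sn],[sn,c]])
print('cloud-based: jar body points in side')
W=cloud(s);w=W[165:245,195:290];m=(w[...,2]>.07)&(w[...,2]<.128)&(np.hypot(w[...,0]-.552,w[...,1]-.206)<.06)
pts=w[m][:,:2]; l=(pts-np.array([.5526,.2065]))@Rz  # brace frame
print(len(l), 'x face pct',np.percentile(l[:,0],[1,5,50,95,99]),'y',np.percentile(l[:,1],[1,5,50,95,99]))
# fit the two faces: points with low y / low x
fx=l[(l[:,1]>-.02)&(l[:,1]<.03)&(l[:,0]<-.02)];fy=l[(l[:,0]>-.02)&(l[:,0]<.03)&(l[:,1]<-.02)]
for n,f,i in(('-x',fx,0),('-y',fy,1)):
    k=np.polyfit(f[:,1-i],f[:,i],1);print(n,len(f),'median',np.median(f[:,i]),'slope',k)
for P,n in((s,'s'),(t,'t')):
    W=cloud(P);w=W[185:265,190:275];
    m=(w[...,2]>.041)&(w[...,2]<.048)&(abs(w[...,0]-.55)<.08)&(abs(w[...,1]-.206)<.08);print(n,'brace',m.sum());
    l=(w[m][:,:2]-np.array([.5526,.2065]))@Rz;print(np.percentile(l[:,0],[1,99]),np.percentile(l[:,1],[1,99]))
    m=(w[...,2]>.012)&(w[...,2]<.042)&(abs(w[...,0]-.55)<.08)&(abs(w[...,1]-.206)<.08)
    l=(w[m][:,:2]-np.array([.5526,.2065]))@Rz;
    fx=l[(abs(l[:,1])<.04)&(l[:,0]<-.045)];fy=l[(abs(l[:,0])<.04)&(l[:,1]<-.045)]
    if len(fx) and len(fy): print(' outer faces -x',np.median(fx[:,0]),len(fx),'-y',np.median(fy[:,1]),len(fy))
    for n2,f,i in(('-x',fx,0),('-y',fy,1)):
        if len(f)>20: print('   slope',n2,np.polyfit(f[:,1-i],f[:,i],1))
# top view: jar -y face / edge
W=cloud(t);w=W[200:245,205:245];m=(w[...,2]>.125)&(w[...,2]<.14);l=(w[m][:,:2]-np.array([.5526,.2065]))@Rz
print('top shoulder',m.sum(),l.min(0),l.max(0),np.percentile(l,[3,97],axis=0), 'z',np.median(w[m][:,2]))
E
```

```text
cloud-based: jar body points in side
489 x face pct [-0.0416 -0.0404 -0.031   0.0227  0.0293] y [-0.0423 -0.0407 -0.035   0.0197  0.0276]
-x 152 median -0.038426546479289406 slope [ 0.0044 -0.0384]
-y 198 median -0.03743924185348729 slope [ 0.0334 -0.0376]
s brace 155
[-0.0564  0.0513] [-0.0581  0.0477]
 outer faces -x -0.0539876962509558 128 -y -0.05331862102177856 161
   slope -x [-0.0143 -0.0539]
   slope -y [-0.0055 -0.0533]
t brace 312
[-0.0528  0.0532] [-0.0537  0.0165]
 outer faces -x -0.05291206084571593 19 -y -0.052591250127993344 51
   slope -y [-0.0025 -0.0521]
top shoulder 172 [-0.0364 -0.0377] [ 0.0327 -0.0063] [[-0.0353 -0.0368]
 [ 0.0312 -0.0114]] z 0.13122044160628854
```

```bash
python3 -c "
from go import *
for i in range(3): rel(.5534,.2082,.12,.09); read_camera('top')"
```

```text
t 8.40 pos [0.5526 0.2056 0.1552] alpha 0.089 tilt 0.0034 w 0.721 F [-0.1042  0.3205 -5.4486] q6 0.226 | slide cm [0.26 0.11 3.51] rot [-0.003  0.002 -0.001]
t 8.45 pos [0.553  0.2058 0.1557] alpha 0.090 tilt 0.0024 w 0.722 F [ 0.2343  0.1947 -6.0147] q6 0.226 | slide cm [0.25 0.07 3.57] rot [-0.002  0.002 -0.   ]
t 8.50 pos [0.5532 0.2058 0.1561] alpha 0.090 tilt 0.0018 w 0.723 F [ 0.3049 -0.1832 -5.4861] q6 0.226 | slide cm [0.24 0.05 3.61] rot [-0.001  0.001 -0.   ]
```

Request:
play_rows(slide=[[0.25, 0.1, 0], [0.25, 0.1, 0.4], [0.25, 0.1, 0.8], [0.25, 0.1, 1.2], [0.25, 0.1, 1.6], [0.25, 0.1, 2], [0.25, 0.1, 2.4], [0.25, 0.1, 2.8], [0.25, 0.1, 2.8], [0.25, 0.1, 2.8]], delta_rot=[[0, 0, 0], [0, 0, 0], [0, 0, 0], [0, 0, 0], [0, 0, 0], [0, 0, 0], [0, 0, 0], [0, 0, 0], [0, 0, 0], [0, 0, 0]])

```text
time: 9.38
tool_pos: [0.5537, 0.2083, 0.1277]
tcp_rot: [-2.12, -2.319, 0.004]
wrist_force: [0.5, -0.1, -6.3]
width: 0.724
```

```bash
python3 look.py 6; python3 - <<'E'
import cv2,numpy as np
a=cv2.imread('pics/side6.png')[165:245,195:290];b=cv2.imread('pics/top6.png')[185:265,190:270]
cv2.imwrite('pics/c6b.png',np.hstack([cv2.resize(a,(475,400),interpolation=2),cv2.copyMakeBorder(cv2.resize(b,(325,325),interpolation=2),0,75,0,0,0)]))
E
```

```text
t 9.38 pos [0.5537 0.2083 0.1277] alpha 0.090 tilt 0.0025 w 0.724 F [ 0.5174 -0.1079 -6.3391] q6 0.229 | slide cm [-0.18 -0.14 -7.23] rot [-0.002  0.002 -0.   ]
```

View pics/c6b.png

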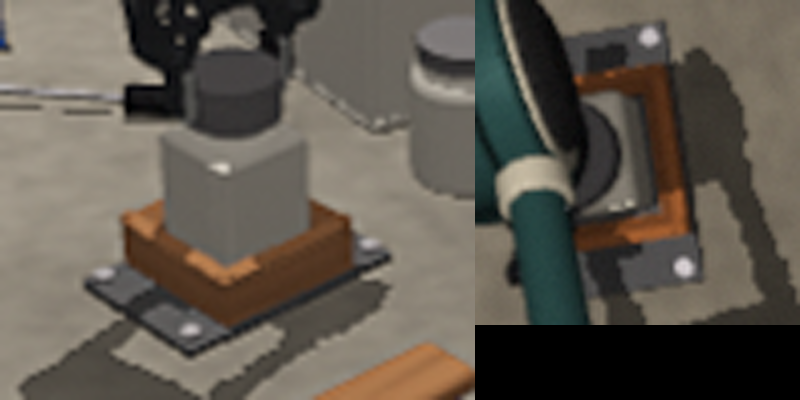

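The jar is inside the flare, square with the walls, and no contact force shows. I'll lower it slowly to the floor.

Request:
play_rows(slide=[[0, 0, 0.3], [0, 0, 0.6], [0, 0, 0.9], [0, 0, 1.2], [0, 0, 1.5], [0, 0, 1.7], [0, 0, 1.9], [0, 0, 1.9], [0, 0, 1.9]], delta_rot=[[0, 0, 0], [0, 0, 0], [0, 0, 0], [0, 0, 0], [0, 0, 0], [0, 0, 0], [0, 0, 0], [0, 0, 0], [0, 0, 0]])

```text
time: 10.23
tool_pos: [0.5541, 0.2084, 0.1092]
tcp_rot: [2.12, 2.318, -0.002]
wrist_force: [0.2, -0.4, -6.2]
width: 0.721
```

```bash
python3 -c "
from go import *
rel(.5537,.2083,.104,.09)"
```

```text
t 10.23 pos [0.5541 0.2084 0.1092] alpha 0.090 tilt 0.0016 w 0.721 F [ 0.2457 -0.4131 -6.1881] q6 0.229 | slide cm [-0.01 -0.04  0.52] rot [-0.001  0.001 -0.   ]
```

Request:
play_rows(slide=[[0, 0, 0.1], [0, 0, 0.2], [0, 0, 0.3], [0, 0, 0.4], [0, 0, 0.4], [0, 0, 0.4]], delta_rot=[[0, 0, 0], [0, 0, 0], [0, 0, 0], [0, 0, 0], [0, 0, 0], [0, 0, 0]])

```text
time: 10.73
tool_pos: [0.5542, 0.2085, 0.1053]
tcp_rot: [2.119, 2.318, -0.002]
wrist_force: [0.4, 0.1, -5.3]
width: 0.722
```

Request:
play_rows(slide=[[0, 0, 0.1], [0, 0, 0.2], [0, 0, 0.2], [0, 0, 0.2]], delta_rot=[[0, 0, 0], [0, 0, 0], [0, 0, 0], [0, 0, 0]])

```text
time: 11.07
tool_pos: [0.5544, 0.2085, 0.1052]
tcp_rot: [2.119, 2.318, -0.002]
wrist_force: [-4.1, -1.4, 5.7]
width: 0.723
```

The jar is on the floor: the wrist force flipped from −5.3 to +5.7 N and z stopped at 0.105. Quick check, then unscrew.

```bash
python3 look.py 7; python3 - <<'E'
import cv2,numpy as np
a=cv2.imread('pics/side7.png')[165:245,195:290];b=cv2.imread('pics/top7.png')[185:265,190:270]
cv2.imwrite('pics/c7b.png',np.hstack([cv2.resize(a,(475,400),interpolation=2),cv2.copyMakeBorder(cv2.resize(b,(325,325),interpolation=2),0,75,0,0,0)]))
E
```

```text
t 11.07 pos [0.5544 0.2085 0.1052] alpha 0.090 tilt 0.0012 w 0.723 F [-4.0547 -1.3595  5.7067] q6 0.229 | slide cm [-0.2  -0.2  -9.48] rot [-0.     0.001 -0.   ]
```

View pics/c7b.png

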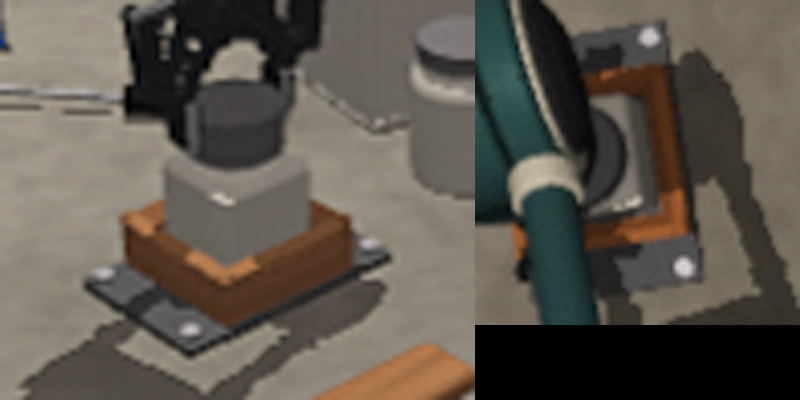

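The jar sits deep in the well and level (cap at (237,120) in the crop). Unscrewing now: anticlockwise means negative rotation about tool z.

Request:
play_rows(slide=[[0, 0, 0], [0, 0, 0], [0, 0, 0], [0, 0, 0], [0, 0, 0], [0, 0, 0], [0, 0, 0], [0, 0, 0], [0, 0, 0], [0, 0, 0]], delta_rot=[[0, 0, -0.07], [0, 0, -0.14], [0, 0, -0.21], [0, 0, -0.28], [0, 0, -0.35], [0, 0, -0.42], [0, 0, -0.49], [0, 0, -0.56], [0, 0, -0.63], [0, 0, -0.7]])

```text
time: 12.0
tool_pos: [0.5535, 0.2085, 0.107]
tcp_rot: [-1.191, -2.905, 0.003]
wrist_force: [-7.4, -2.5, 8.6]
width: 0.721
```

```bash
python3 -c "
from go import *
print(read_state()['torque']);rel(.5544,.2085,.105,1.49)"
```

```text
[-0.5239  1.2864 -0.186 ]
t 12.00 pos [0.5535 0.2085 0.107 ] alpha 0.793 tilt 0.0026 w 0.721 F [-7.437  -2.5495  8.5688] q6 -0.474 | slide cm [-0.06  0.06  0.2 ] rot [-0.002 -0.001 -0.697]
```

Request:
play_rows(slide=[[0, 0, 0], [0, 0, 0], [0, 0, 0], [0, 0, 0], [0, 0, 0], [0, 0, 0], [0, 0, 0], [0, 0, 0], [0, 0, 0], [0, 0, 0], [0, 0, 0]], delta_rot=[[0, 0, -0.07], [0, 0, -0.14], [0, 0, -0.21], [0, 0, -0.28], [0, 0, -0.35], [0, 0, -0.42], [0, 0, -0.49], [0, 0, -0.56], [0, 0, -0.63], [0, 0, -0.7], [0, 0, -0.7]])

```text
time: 12.92
tool_pos: [0.5548, 0.207, 0.1089]
tcp_rot: [0.122, 3.139, -0.004]
wrist_force: [-3.0, -7.2, 5.5]
width: 0.725
```

```bash
python3 -c "
from go import *
print(read_state()['torque'])"; python3 look.py 8; python3 - <<'E'
import cv2,numpy as np
a=cv2.imread('pics/side8.png')[165:245,195:290];b=cv2.imread('pics/top8.png')[185:265,190:270]
cv2.imwrite('pics/c8b.png',np.hstack([cv2.resize(a,(475,400),interpolation=2),cv2.copyMakeBorder(cv2.resize(b,(325,325),interpolation=2),0,75,0,0,0)]))
E
```

```text
[-1.0514  0.1815 -0.7247]
t 12.92 pos [0.5548 0.207  0.1089] alpha 1.493 tilt 0.0029 w 0.725 F [-3.0006 -7.2244  5.5021] q6 -1.175 | slide cm [ 0.21 -0.1  -9.11] rot [-0.002  0.002  1.403]
```

View pics/c8b.png

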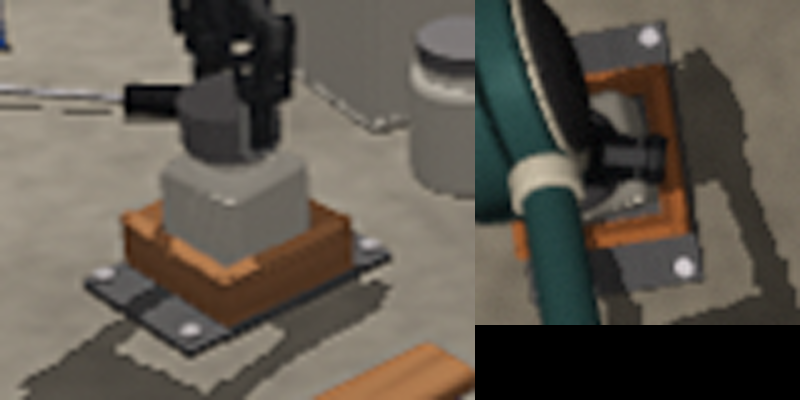

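Request:
play_rows(slide=[[0, 0, -0.1], [0, 0, -0.2], [0, 0, -0.3], [0, 0, -0.4], [0, 0, -0.5], [0, 0, -0.6], [0, 0, -0.6], [0, 0, -0.6]], delta_rot=[[0, 0, 0], [0, 0, 0], [0, 0, 0], [0, 0, 0], [0, 0, 0], [0, 0, 0], [0, 0, 0], [0, 0, 0]])

```text
time: 13.68
tool_pos: [0.5554, 0.2075, 0.1166]
tcp_rot: [0.123, 3.138, -0.004]
wrist_force: [-1.4, -1.7, -0.7]
width: 0.72
```

```bash
python3 -c "
from go import *
print(read_state()['torque'])"; python3 look.py 9; python3 - <<'E'
import cv2,numpy as np
a=cv2.imread('pics/side9.png')[165:245,195:290];b=cv2.imread('pics/top9.png')[185:265,190:270]
cv2.imwrite('pics/c9b.png',np.hstack([cv2.resize(a,(475,400),interpolation=2),cv2.copyMakeBorder(cv2.resize(b,(325,325),interpolation=2),0,75,0,0,0)]))
E
```

```text
[-0.3055  0.192   0.028 ]
t 13.68 pos [0.5554 0.2075 0.1166] alpha 1.492 tilt 0.0031 w 0.720 F [-1.4018 -1.6529 -0.7113] q6 -1.173 | slide cm [ 0.25 -0.14 -8.34] rot [-0.001  0.003  1.402]
```

View pics/c9b.png

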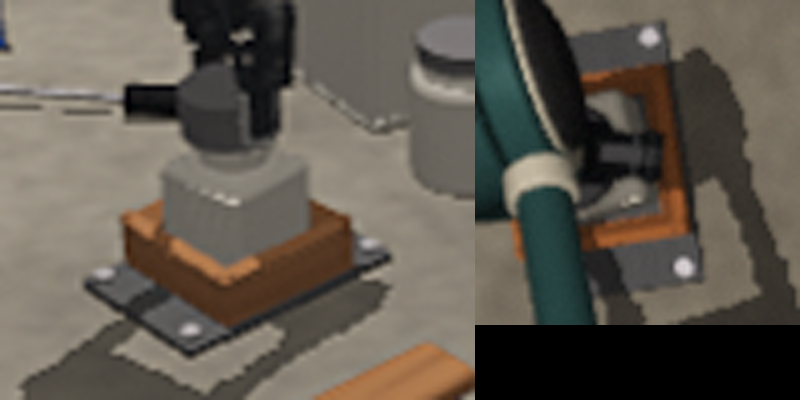

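The cap rises alone: the force is −0.7 N and the neck shows beneath it, with the jar unmoved. Raising it further.

Request:
play_rows(slide=[[0, 0, -0.3], [0, 0, -0.7], [0, 0, -1.1], [0, 0, -1.5], [0, 0, -1.9], [0, 0, -2.3], [0, 0, -2.7], [0, 0, -3.1], [0, 0, -3.4], [0, 0, -3.4], [0, 0, -3.4]], delta_rot=[[0, 0, 0], [0, 0, 0], [0, 0, 0], [0, 0, 0], [0, 0, 0], [0, 0, 0], [0, 0, 0], [0, 0, 0], [0, 0, 0], [0, 0, 0], [0, 0, 0]])

```text
time: 14.7
tool_pos: [0.5565, 0.2079, 0.152]
tcp_rot: [0.123, 3.134, -0.003]
wrist_force: [-1.1, -0.3, -1.2]
width: 0.72
```

```bash
python3 look.py 10; python3 - <<'E'
import cv2,numpy as np
a=cv2.imread('pics/side10.png')[155:245,195:290];b=cv2.imread('pics/top10.png')[185:265,190:270]
cv2.imwrite('pics/c10b.png',np.hstack([cv2.resize(a,(475,450),interpolation=2),cv2.copyMakeBorder(cv2.resize(b,(325,325),interpolation=2),0,125,0,0,0)]))
from m import *
W=cloud(dict(np.load('s10.npz')));c=np.array([.5526,.2065]);c,sn=np.cos(.161),np.sin(.161);Rz=np.array([[c,-sn],[sn,c]])
w=W[150:245,195:290].reshape(-1,3);w=w[np.hypot(w[:,0]-.5526,w[:,1]-.2065)<.055]
l=(w[:,:2]-[.5526,.2065])@Rz
def fit(P):
    s=np.linalg.lstsq(np.c_[2*P,np.ones(len(P))],(P**2).sum(1),rcond=None)[0];return s[:2],np.sqrt(s[2]+(s[:2]**2).sum())
for z0,z1 in((.05,.08),(.086,.112),(.112,.122),(.122,.14),(.14,.157),(.157,.17)):
    m=(w[:,2]>z0)&(w[:,2]<z1);print(z0,z1,m.sum(),w[m].mean(0))
    if m.sum()>10: print('  circle',fit(w[m][:,:2]))
m=(w[:,2]>.05)&(w[:,2]<.08);L=l[m]
fx=L[(abs(L[:,1])<.025)&(L[:,0]<-.025)];fy=L[(abs(L[:,0])<.025)&(L[:,1]<-.025)]
print('jar faces',np.median(fx[:,0]),np.median(fy[:,1]),np.polyfit(fx[:,1],fx[:,0],1),np.polyfit(fy[:,0],fy[:,1],1))
E
```

```text
t 14.70 pos [0.5565 0.2079 0.152 ] alpha 1.492 tilt 0.0050 w 0.720 F [-1.0628 -0.3473 -1.2077] q6 -1.173 | slide cm [ 0.35 -0.18 -4.8 ] rot [0.002 0.005 1.402]
0.05 0.08 255 [0.5389 0.1839 0.0657]
  circle (array([0.5501, 0.2042]), np.float64(0.038028296956058937))
0.086 0.112 179 [0.5455 0.1961 0.0996]
  circle (array([0.55  , 0.2034]), np.float64(0.02272245673598491))
0.112 0.122 59 [0.5491 0.2019 0.1168]
  circle (array([0.5505, 0.2046]), np.float64(0.02027409747799037))
0.122 0.14 4 [0.5435 0.189  0.1226]
0.14 0.157 76 [0.5373 0.1866 0.1498]
  circle (array([0.5521, 0.2017]), np.float64(0.02858011153934906))
0.157 0.17 81 [0.539  0.1835 0.1638]
  circle (array([0.5511, 0.1981]), np.float64(0.028491612298590006))
jar faces -0.03626674494402704 -0.034876823460866624 [-0.1087 -0.0363] [ 0.0907 -0.0349]
```

View pics/c10b.png

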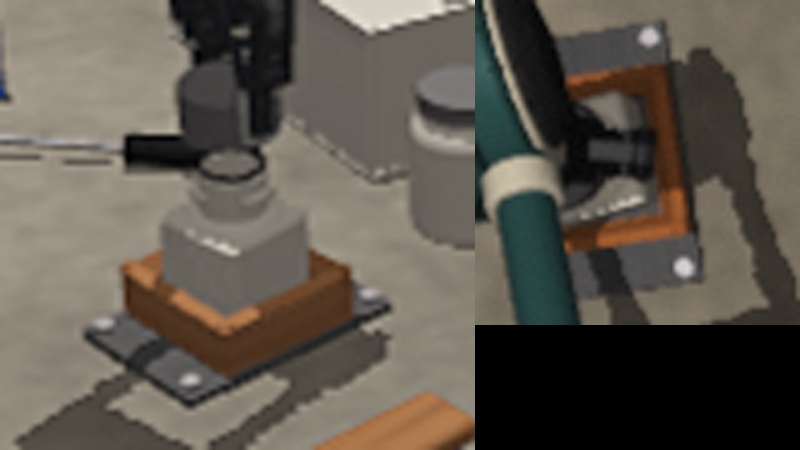

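```bash
cat > fitc.py <<'E'
from m import *
import sys
from scipy.optimize import least_squares
def run(P,umax=242):
    W=cloud(P);
    def fit(z0,z1,r,um,thr=.05):
        m=np.zeros(W.shape[:2],bool);m[150:245,195:um]=True
        m&=(W[...,2]>z0)&(W[...,2]<z1)&(np.hypot(W[...,0]-.553,W[...,1]-.206)<thr)
        p=W[m][:,:2]
        s=least_squares(lambda c:np.hypot(p[:,0]-c[0],p[:,1]-c[1])-r,[.5526,.2065],loss='soft_l1',f_scale=.001)
        return s.x,m.sum(),np.abs(s.fun).mean() if len(s.fun) else 0
    print('cap',fit(.142,.168,.032,umax));
    for r in(.023,.025):print('neck',r,fit(.09,.117,r,270))
    m=np.zeros(W.shape[:2],bool);m[150:245,195:umax]=True
    m&=(np.hypot(W[...,0]-.553,W[...,1]-.206)<.045)&(W[...,2]>.128)&(W[...,2]<.2); print('cap z range',np.percentile(W[m][:,2],[1,5,50,90]))
if __name__=='__main__':
    P=dict(np.load(sys.argv[1]));run(P,int(sys.argv[2]))
E
python3 fitc.py s10.npz 242;python3 fitc.py s10.npz 240
python3 - <<'E'
from m import *
# calibration of method: cap while screwed on (s6, before turning, cap TCP known)
E
python3 -c "
import cv2;a=cv2.imread('pics/side10.png')[155:200,215:265];cv2.imwrite('pics/z10.png',cv2.resize(a,(650,585),interpolation=2))"
```

```text
cap (array([0.5533, 0.2081]), np.int64(78), np.float64(0.0015611302689172769))
neck 0.023 (array([0.5511, 0.2047]), np.int64(166), np.float64(0.0027707772537624055))
neck 0.025 (array([0.5524, 0.2056]), np.int64(166), np.float64(0.0035876671760873206))
cap z range [0.1425 0.1451 0.173  0.1871]
cap (array([0.5533, 0.2077]), np.int64(64), np.float64(0.001486544357494619))
neck 0.023 (array([0.5511, 0.2047]), np.int64(166), np.float64(0.0027707772537624055))
neck 0.025 (array([0.5524, 0.2056]), np.int64(166), np.float64(0.0035876671760873206))
cap z range [0.1425 0.1458 0.1731 0.1887]
```

View pics/z10.png

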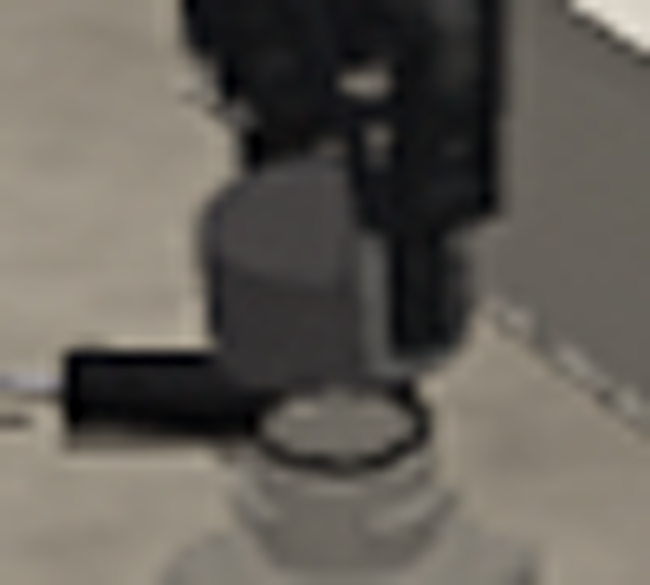

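```bash
python3 - <<'E'
from m import *
P=dict(np.load('s10.npz'))
print('rim',at_z(P,241.0,187.3,.12))
f=210/np.tan(np.radians(P['fovy'])/2);T=np.array(P['world_from_camera'])
def proj(x):
    c=T[:3,:3].T@(np.array(x)-T[:3,3]);return c[0]/-c[2]*f+P['cx'],P['cy']-c[1]/-c[2]*f
a=np.linspace(0,2*np.pi,60)
def ell(cx,cy,z,r):
    e=np.array([proj([cx+r*np.cos(t),cy+r*np.sin(t),z]) for t in a]);return e[:,0].min(),e[:,0].max(),e[:,1].min(),e[:,1].max()
I=cv2.resize(P['image'][155:200,215:265,::-1],(650,585),interpolation=2)
def draw(cx,cy,z,r,col):
    e=np.array([proj([cx+r*np.cos(t),cy+r*np.sin(t),z]) for t in a]);e=((e-[215,155]+.5)*13).astype(np.int32);cv2.polylines(I,[e],True,col,1)
rim=at_z(P,241.0,187.3,.12)
draw(rim[0],rim[1],.12,.0235,(0,255,0))
# fit cap: left col 200/13, right 470/13 ; bottom extreme row 388
from scipy.optimize import least_squares
print('TCP cap ellipses:')
for zb in(.136,.140,.144):
    s=least_squares(lambda c:[ell(c[0],c[1],zb+.016,.032)[0]-(215+200/13-.5)+ell(c[0],c[1],zb+.016,.032)[1]-(215+470/13-.5),ell(c[0],c[1],zb,.032)[3]-(155+388/13-.5)],[.553,.206],diff_step=1e-4)
    print(zb,s.x,'top far row',(ell(s.x[0],s.x[1],zb+.032,.032)[2]-155+.5)*13)
    draw(*s.x,zb,.032,(0,0,255));draw(*s.x,zb+.032,.032,(255,0,0))
cv2.imwrite('pics/z10b.png',I)
E
```

```text
rim [0.5501 0.2054 0.12  ]
TCP cap ellipses:
0.136 [0.56   0.2246] top far row 148.2538297514352
0.14 [0.5564 0.218 ] top far row 146.83568050827094
0.144 [0.5527 0.2114] top far row 145.4006541384902
```

View pics/z10b.png

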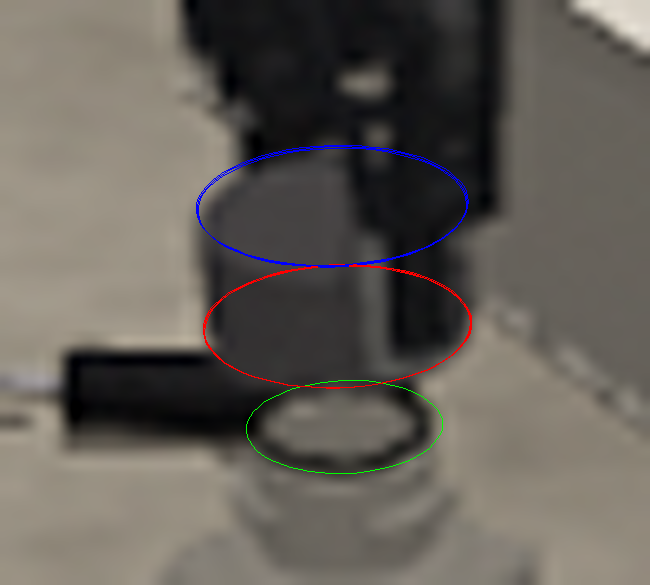

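```bash
python3 - <<'E'
from go import *
P=read_camera('side');np.savez('s11.npz',**P)
rel(.5565,.2079,.152,1.49)
W=cloud(P)
for v in range(166,186,1): print(v,' '.join('%.3f,%.3f,%.3f'%tuple(W[v,u]) for u in (232,234,236,238,240)))
print(np.median([W[v,u,2] for v in(169,170,171) for u in(234,235,236,237,238)]))
E
python3 fitc.py s11.npz 241
```

```text
t 14.85 pos [0.5561 0.2078 0.1514] alpha 1.492 tilt 0.0042 w 0.721 F [-0.4202 -0.2317 -1.7337] q6 -1.173 | slide cm [-0.04  0.01 -0.06] rot [-0.002  0.004  0.002]
166 0.719,0.580,-0.001 0.547,0.239,0.181 0.552,0.234,0.181 0.559,0.236,0.179 0.569,0.241,0.174
167 0.713,0.569,0.000 0.549,0.242,0.175 0.556,0.243,0.173 0.563,0.243,0.172 0.567,0.237,0.173
168 0.710,0.564,-0.001 0.550,0.244,0.171 0.552,0.235,0.174 0.556,0.229,0.175 0.563,0.230,0.173
169 0.700,0.546,0.004 0.544,0.235,0.173 0.548,0.229,0.174 0.553,0.224,0.175 0.560,0.225,0.173
170 0.534,0.228,0.175 0.540,0.226,0.174 0.547,0.227,0.172 -0.058,-0.902,0.798 0.557,0.219,0.172
171 0.535,0.230,0.170 0.538,0.223,0.173 0.542,0.219,0.173 0.548,0.216,0.173 0.552,0.212,0.173
172 0.529,0.220,0.173 0.533,0.214,0.174 0.538,0.212,0.174 0.545,0.211,0.172 0.546,0.201,0.176
173 0.525,0.213,0.173 0.530,0.210,0.173 0.535,0.206,0.173 0.540,0.202,0.174 0.544,0.197,0.175
174 0.522,0.207,0.174 0.528,0.206,0.172 0.532,0.200,0.174 0.536,0.195,0.174 0.541,0.191,0.175
175 0.521,0.206,0.170 0.525,0.200,0.172 0.527,0.192,0.175 0.534,0.192,0.173 0.537,0.184
[... 559 characters left out ...]
0.183,0.156
182 0.520,0.206,0.147 0.522,0.196,0.151 0.527,0.192,0.151 0.529,0.185,0.154 0.532,0.178,0.156
183 0.522,0.211,0.141 0.521,0.195,0.148 0.527,0.194,0.147 0.531,0.188,0.148 0.534,0.180,0.151
184 0.624,0.407,0.021 0.522,0.198,0.143 0.525,0.190,0.146 0.529,0.185,0.147 0.533,0.181,0.147
185 0.623,0.405,0.018 0.629,0.401,0.018 0.526,0.193,0.141 0.530,0.187,0.142 0.535,0.183,0.143
0.17305368486488792
cap (array([0.5527, 0.2081]), np.int64(73), np.float64(0.001592896000315249))
neck 0.023 (array([0.5515, 0.2051]), np.int64(173), np.float64(0.0028210398375838118))
neck 0.025 (array([0.5533, 0.2062]), np.int64(173), np.float64(0.003709900076323186))
cap z range [0.1409 0.1459 0.1726 0.1889]
```

Request:
play_rows(slide=[[0.05, -0.1, 0], [0.15, -0.2, 0], [0.15, -0.2, 0], [0.15, -0.2, 0], [0.15, -0.2, 0], [0.15, -0.2, 0], [0.15, -0.2, 0], [0.15, -0.2, 0], [0.15, -0.2, 0], [0.15, -0.2, 0], [0.15, -0.2, 0], [0.15, -0.2, 0]], delta_rot=[[0, 0, 0], [0, 0, 0], [0, 0, 0], [0, 0, 0], [0, 0, 0], [0, 0, 0], [0, 0, 0], [0, 0, 0], [0, 0, 0], [0, 0, 0], [0, 0, 0], [0, 0, 0]])

```text
time: 15.85
tool_pos: [0.5544, 0.2059, 0.1514]
tcp_rot: [0.123, 3.136, -0.003]
wrist_force: [-0.2, 0.6, -0.9]
width: 0.725
```

```bash
python3 look.py 12; python3 fitc.py s12.npz 241; python3 -c "
from go import *
rel(.5,.2,.15,1.49);print(read_state()['joint_vel'])"
```

```text
t 15.85 pos [0.5544 0.2059 0.1514] alpha 1.492 tilt 0.0042 w 0.725 F [-0.1968  0.641  -0.8757] q6 -1.175 | slide cm [ 0.17  0.03 -4.86] rot [0.001 0.004 1.402]
cap (array([0.5511, 0.2057]), np.int64(74), np.float64(0.0017883502829893426))
neck 0.023 (array([0.5517, 0.2047]), np.int64(167), np.float64(0.002923426567792974))
neck 0.025 (array([0.5537, 0.205 ]), np.int64(167), np.float64(0.003692384056379531))
cap z range [0.1433 0.1469 0.1728 0.1873]
t 15.95 pos [0.5544 0.2059 0.1514] alpha 1.492 tilt 0.0042 w 0.716 F [ 1.0923 -0.6369 -0.1865] q6 -1.175 | slide cm [ 5.38 -1.02  0.12] rot [-0.002  0.004  0.002]
[ 0.0001 -0.0018  0.0006 -0.001   0.0007 -0.0007]
```

View pics/side12.png

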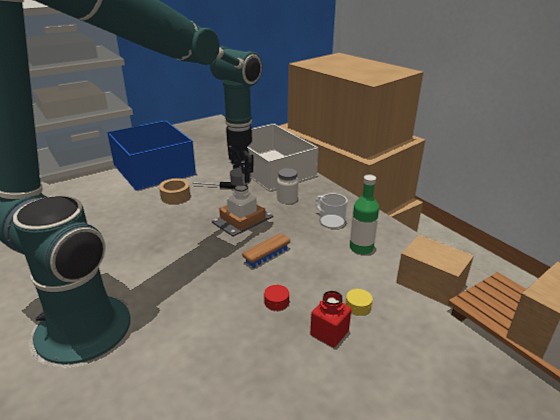

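The cap is held level at about (238,177), over the open jar standing in the well at (242,205). It is centred within about 1–2 mm, the arm is still, and everything else is where it was. Handing in.

```bash
python3 -c "
from workcell import *
print(finish_job())"
```

```text
the job is handed in; nothing more can be done
None
```

I lifted the white jar by its grey cap, lowered it into the brace well with the cap gripped, and unscrewed the cap by turning it 1.40 rad anticlockwise. I then raised the cap over the open mouth and handed in at about 16 s; the tool gave no verdict.

- **Seated:** floor contact showed as the wrist force flipping from −5.3 to +5.7 N at TCP z 0.105, and the jar stayed in the well as the cap lifted.
- **Cap freed:** it came up alone, with only 0.7–1.2 N on the wrist.
- **Final pose:** the cap's lower edge is about 21 mm above the rim, tilt is 0.004 rad and the joints are still. Everything else in the last side picture appears where it was at the start.
- **Where checks disagreed:** the centring estimates differ by a couple of millimetres. The last depth fits put the cap about 1–2.5 mm from the neck's centre. An outline fit of the cap's edges in the side image depended too much on its assumed height, so I did not use it.
- **Unscrewing:** the measured TCP height crept up about 4 mm during the turn. That could be slight slip of the pads or reading error. The grip held.

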